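# Put a stir bar in the titration dish and cover it

### The job

Get the titration dish ready: the stir bars lie flush in their pocket tray, so press down the free end of the blue one, over its finger scoop, until it tips up and stays tipped, then pluck it out by its raised end. Lower it gently into the white dish on the magnetic stirrer so that it lies flat on the bottom, let go, and then set the cover on the dish so that it sits seated and level. Leave the white stir bars lying in their pockets, the dish standing where it is on the stirrer, and the other things on the bench alone.

Things in the scene. Friction and masses are not known exactly. Their poses are not given: they have to be found in the camera images.
- bar_tray: Grey plastic pocket tray, fixed, 96 x 142 x 32 mm high, flat on top. Three equal pockets run along its x at y = -46, 0, +46 mm. From x = -32 to 0 a pocket is a channel 13.8 mm wide, floor at z = 20 mm, where a bar lies flush with the top; from x = 0 to +47 it is a finger scoop 38 mm wide. Origin: underside, middle pocket, x = 0 where channel meets scoop; the tray spans x -44 to +52.
- tray_edge (a point): Middle of the middle pocket's channel-floor edge, 20 mm above the tray's origin; each bar lies nearly balanced on it. Pressed at tray x = +20 to +26 (fingertip 6 to 8 mm below the tray's top, under 5 N) it rocks over and stays so, sloped about 35 degrees, toe in the scoop (bottom z = 5 mm; far side a step at x = 30 to z = 11, then 50 degrees up), channel end 13 mm above the top, near x = -18.
- blue_bar_center (a point): Centre of the blue stir bar, the one to use: plastic rod with round ends, 60 mm long, 12 mm thick, 30 g. Its x axis runs along the bar, at the start along the tray's +x (towards the scoop). It starts level in any of the three pockets, centre at tray x = -1.2, z = 26 mm, free end over the scoop at tray x = +29 mm. Tipped, it is gripped across its raised end, 14 to 18 mm from the centre.
- white_bar_1_center (a point): Centre of a white stir bar of the same size, lying in one of the other pockets; it stays there.
- white_bar_2_center (a point): Centre of the other white stir bar, likewise; it stays there.
- stirrer: Grey magnetic stirrer, fixed, 150 by 150 mm and 40 mm high, with a round aluminium top plate 132 mm across. The origin is under its centre, z up, its front panel at -x.
- dish: White porcelain titration dish, loose, 0.45 kg, standing centred on the stirrer's plate. Round, 112 mm across the rim, 88 mm at the foot, 43 mm high, walls 4 mm, nearly upright; inside about 80 mm across at the bottom and 103 mm at the rim. Origin under its centre, z up.
- dish_floor (a point): Centre of the dish's inner floor, 5 mm above the dish's origin.
- dish_rim (a point): Centre of the dish's mouth at the height of the rim, 43 mm above the dish's origin.
- cover_knob (a point): Centre of the knob of the white porcelain cover, an upright cylinder 20 mm across and 18 mm high (15 to 33 mm above the cover's lowest face). The cover is a loose disc 120 mm across, 0.15 kg, starting right way up on the bench.
- cover_seat (a point): Centre of the underside of the cover's flange (5 mm thick), 18 mm below the knob's centre: this face comes to lie on the dish's rim. Below it a locating step, 91 mm across tapering to 84, reaches down 6 mm and drops inside the rim with about 5 mm to spare all round. z is the cover's up axis.
- timer: Bystander: white lab timer, 62 by 66 by 18 mm, loose on the bench.
- crucible: Bystander: white porcelain crucible, 44 mm across and 36 mm high, loose on the bench.
- brown_jar: Bystander: sample jar of soil with a white cap, 45 mm across and 63 mm high, loose on the bench.
- red_marker: Bystander: white marker pen with a red cap, 14 by 139 mm, loose on the bench.

How it is judged:
By the outcome, as a careful person would: the job done as asked, in the order asked, and still so for the second after the job is handed in, with the robot touching nothing.
It also fails if it takes over 51 s, if anything falls off the work surface, if the arm or the gripper's body presses on something with over 40 N, if the wrist force passes 120 N, or if a joint passes its speed limit or range.

### The arm

A 6-joint arm with a two-finger parallel gripper is mounted at the origin on a cart in front of the work surface, level with it; the furniture and walls round the work are solid. World frame = base frame: x ahead of the robot, y to its left, z up, the work surface at z = 0. Lengths are in m, angles in rad, forces in N, time in s.
With the tool pointing down it reaches from about 0.3 to 0.775 m from the base axis. Payload 14.6 kg.
Tool frame: the origin (TCP) lies at the very end of the fingers, on their centre line; the grasp point (between the pads) lies 19 mm behind it; z points along the fingers, y is the line along which they close (so a half turn about z gives the same grasp; the last joint's range is limited). The gripper opens to 94 mm and grips with 3 to 60 N. Pads are 16 mm wide; open, the fingers measure 119 mm over their backs; the gripper's body (75 mm by 177 mm) begins 78 mm behind the grasp point.
Start: joints at [-1.393, 0.3, 1.521, -0, 1.321, -0.067], TCP at [0.133, -0.534, 0.205] pointing down, gripper open.
Joint ranges: [-3.03, 3.03], [-0.79, 2.21], [0.23, 2.52], [-1.04, 4.18], [0, 3.07], [-2.55, 2.55]. Speed limits (rad/s): [2.22, 2.22, 2.57, 3.14, 3.14, 3.14].

### API

Orientations are given as a unit quaternion [w, x, y, z].
In Python, from plant import arm gives the robot as it stands.
- The arm moves only by the shell command python3 -m jog 'ROWS'. ROWS is JSON, a list of rows, each an object of numbers: "dx", "dy", "dz": the shift along the tool's x, y, z in mm; "rx", "ry", "rz": the turn, a rotation vector about the tool's x, y, z in units of 8 degrees (1.0 is 8 degrees); "grip": the opening, from 0 (shut) to 1 (fully open). A call has exactly 10 rows; each row is the pose to reach, as a shift and turn from the pose commanded when the call began, along the tool's axes at that moment; what a row does not reach only later rows make up. A row lasts 1/8 s, in which the tool goes at most 62.5 mm and 10.7 degrees, less where a joint would pass 70% of its speed; a pose out of reach is approached as far as the arm can. A call with a gripper value outside its range is refused whole. The fingers move at their own pace and stop on an object; the grip force is fixed at half the most. Time passes only in rows, so rows that repeat a pose let the fingers close, or fill a call up. It gives the time, the measured TCP pose, the force, the opening and the grip force at its end, in the units of the state.
- arm.get_obs(): the state, without advancing time (a new reading comes with each control period).
- arm.snapshot(name): name is "side" or "top"; returns the picture (400x640x3 uint8, red, green, blue); there is no depth.
- arm.camera_params(name): a dict with "intrinsics" (3x3 intrinsics, pixels), "R" (3x3) and "t" (3): a world point X has camera coordinates R X + t. Camera axes: x right, y down, z forward; pixel columns grow to the right and rows downward; lengths in m; the calibration is good to about 2 mm. A picture is of the moment at which its call begins. camera_params takes no time and is no camera call.
- arm.finish_job(): hands the job in; it is judged then, once.
The state is a dict: "time_s": time; "joint_positions": joint angles; "dq": joint speeds; "effort": joint torques, N m; "position": TCP position; "tcp_rot": TCP orientation; "ft_force": force on the tool from outside, world axes, zero at the start; "moment": the same for the moment, N m; "gripper_width": finger opening in m; "gripper_force": force on a finger pad.
Only numpy, scipy, OpenCV 4.12 (cv2) and the standard library are available. Lean on these libraries where they do the work, as an engineer would, in place of code of your own. Each camera call takes 0.05 s, during which the arm holds its last target. There are 200 camera calls.

## Working session

There is one attempt and no reset: what is moved stays moved. The work goes in short steps, Python scripts to look and compute and a shell command to move; the robot and the scene stay as the last step left them, time stands still between calls to the robot, and variables do not carry over. Pictures are saved under pics/ and viewed, at most 10 in all, crops included, and the job is handed in when it is done.

```bash
mkdir -p pics; ls; python3 - <<'E'
from plant import arm
import cv2,numpy as np
for n in("side","top"):
    im=arm.snapshot(n); cv2.imwrite(f"pics/{n}0.png",im[:,:,::-1]); c=arm.camera_params(n)
    print(n,np.round(c["intrinsics"],1).tolist(),np.round(c["R"],3).tolist(),np.round(c["t"],3).tolist(), np.round(-np.array(c["R"]).T@c["t"],3))
o=arm.get_obs();print(o["position"],o["tcp_rot"],o["time_s"],o["gripper_width"])
E
```

```text
pics
side [[440.0, 0.0, 316.9], [0.0, 440.0, 197.8], [0.0, 0.0, 1.0]] [[-0.993, -0.117, 0.002], [-0.055, 0.454, -0.889], [0.103, -0.883, -0.458]] [0.525, 0.113, 1.163] [0.408 1.037 0.632]
top [[393.6, 0.0, 319.7], [0.0, 393.6, 203.3], [0.0, 0.0, 1.0]] [[-0.0, -1.0, -0.024], [-0.987, 0.004, -0.161], [0.161, 0.024, -0.987]] [-0.007, 0.573, 0.904] [ 0.419 -0.031  0.984]
[ 0.13321926 -0.53338379  0.20495396] [-5.08617475e-04  9.92518354e-01  1.22094457e-01 -5.08666225e-05] 0.1 0.093816078219506
```

View pics/side0.png

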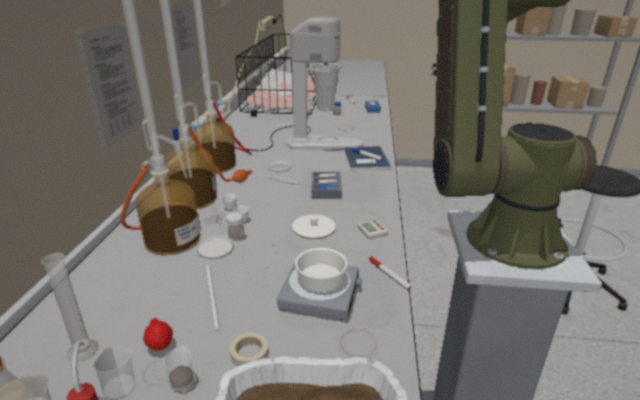

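View pics/top0.png

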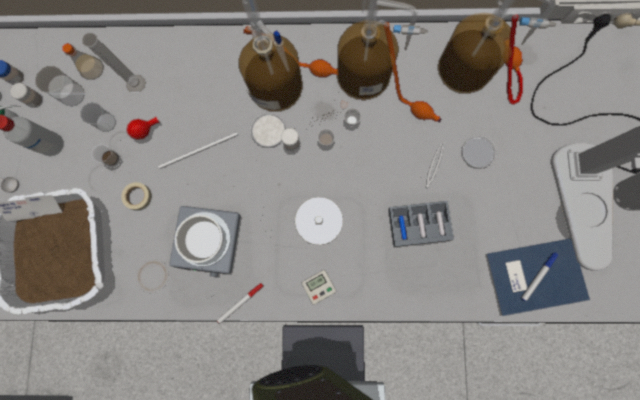

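Side view: dish (321,272), cover (314,226), tray (326,184). Top view: dish (203,239), cover (319,221), tray (420,225) with the blue bar leftmost (404,227). I'll zoom in on the tray and compute the points.

```bash
cat > h.py <<'E'
from plant import arm
import cv2,numpy as np
def cam(n):
    c=arm.camera_params(n);return np.array(c["intrinsics"]),np.array(c["R"]),np.array(c["t"])
def ray(n,uv,z):
    K,R,t=cam(n);o=-R.T@t;d=R.T@np.linalg.solve(K,[uv[0],uv[1],1.]);return o+d*(z-o[2])/d[2]
def px(n,X):
    K,R,t=cam(n);p=K@(R@np.array(X)+t);return p[:2]/p[2]
def blobs(mask,amin=20):
    cs,_=cv2.findContours(mask.astype(np.uint8),cv2.RETR_EXTERNAL,cv2.CHAIN_APPROX_NONE)
    return [c for c in cs if cv2.contourArea(c)>amin]
E
python3 - <<'E'
from h import *
t=cv2.imread("pics/top0.png");s=cv2.imread("pics/side0.png")
a=cv2.resize(t[190:260,375:465],None,fx=6,fy=6,interpolation=cv2.INTER_CUBIC)
b=cv2.resize(s[160:210,295:360],None,fx=4,fy=4,interpolation=cv2.INTER_CUBIC)
o=np.zeros((420,800,3),np.uint8);o[:,:540]=a;o[:200,540:]=b
cv2.imwrite("pics/z.png",o)
h=cv2.cvtColor(t,cv2.COLOR_BGR2HSV)
def roi(m,x0,x1,y0,y1):
    k=np.zeros_like(m);k[y0:y1,x0:x1]=m[y0:y1,x0:x1];return k
for nm,m,z in (("blue",roi((h[...,0]>100)&(h[...,0]<130)&(h[...,1]>120),380,460,195,255),.032),
  ("white",roi((h[...,2]>150)&(h[...,1]<60),385,460,195,255),.032),
  ("cover",roi(h[...,2]>175,290,350,190,250),.015),
  ("traydark",roi(h[...,2]<125,380,460,195,255),.032),
  ("dish",roi(h[...,2]>170,165,245,200,280),.083)):
  for c in blobs(m):
    (u,v),(w,l),an=cv2.minAreaRect(c); e=cv2.fitEllipse(c)
    bx=[np.round(ray("top",p,z)[:2],3).tolist() for p in cv2.boxPoints(cv2.minAreaRect(c))]
    print(nm,cv2.contourArea(c),(round(u,1),round(v,1),round(w,1),round(l,1),round(an)),np.round(ray("top",(u,v),z),4),"ell",np.round(ray("top",e[0],z),4),np.round(e[1],1),bx)
E
```

```text
blue 88.5 (402.3, 227.4, 23.5, 5.1, 81) [ 0.5152 -0.2075  0.032 ] ell [ 0.5158 -0.2076  0.032 ] [ 4.7 27.9] [[0.542, -0.198], [0.544, -0.21], [0.488, -0.217], [0.486, -0.205]]
white 53.0 (421.4, 224.9, 22.3, 3.4, 82) [ 0.5209 -0.2537  0.032 ] ell [ 0.5218 -0.2537  0.032 ] [ 3.1 26. ] [[0.547, -0.247], [0.548, -0.255], [0.495, -0.26], [0.494, -0.252]]
white 53.5 (440.4, 222.9, 22.4, 3.6, 80) [ 0.5256 -0.2993  0.032 ] ell [ 0.5266 -0.299   0.032 ] [ 3.2 24.5] [[0.552, -0.292], [0.553, -0.3], [0.5, -0.307], [0.498, -0.298]]
white 1383.5 (422.0, 224.5, 59.0, 74.0, 90) [ 0.522  -0.2551  0.032 ] ell [ 0.5226 -0.2538  0.032 ] [63.6 83.8] [[0.595, -0.168], [0.594, -0.348], [0.451, -0.34], [0.451, -0.164]]
cover 1713.5 (318.5, 220.5, 47.0, 47.0, 90) [ 0.5346 -0.0046  0.015 ] ell [ 0.535  -0.0047  0.015 ] [46.4 47.1] [[0.594, 0.054], [0.593, -0.063], [0.476, -0.062], [0.477, 0.053]]
traydark 2369.5 (420.3, 224.2, 41.7, 62.4, 84) [ 0.5227 -0.251   0.032 ] ell [ 0.5222 -0.2495  0.032 ] [45.6 71.6] [[0.565, -0.172], [0.582, -0.323], [0.481, -0.329], [0.465, -0.18]]
dish 1967.5 (201.8, 238.0, 51.1, 55.4, 71) [0.4869 0.2625 0.083 ] ell [0.4868 0.2647 0.083 ] [50.3 53.5] [[0.522, 0.345], [0.564, 0.225], [0.453, 0.181], [0.411, 0.299]]
```

View pics/z.png

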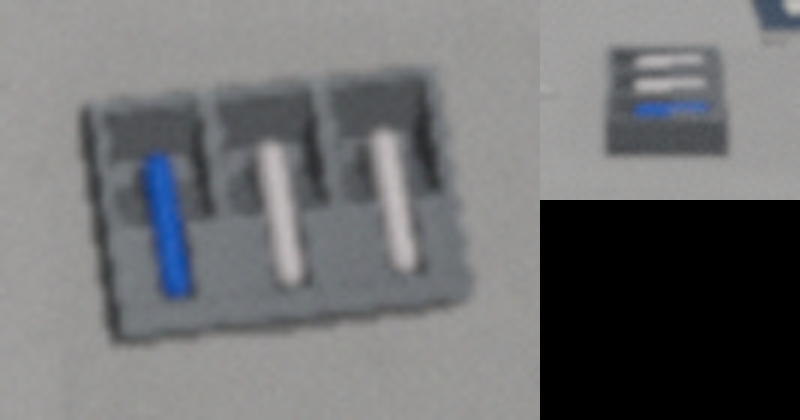

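```bash
cat >> h.py <<'E'
from scipy.spatial.transform import Rotation as Ro
def state():
    o=arm.get_obs();q=o["tcp_rot"];return np.array(o["position"]),Ro.from_quat([q[1],q[2],q[3],q[0]])
def tgt(yaw,lean=0): # lean>0: tool body leans back along tool -x
    return Ro.from_euler('z',yaw,degrees=True)*Ro.from_euler('y',-lean,degrees=True)*Ro.from_euler('x',180,degrees=True)
def delta(p,yaw,lean=0):
    P,R=state();d=R.inv().apply(np.array(p)-P)*1000;r=(R.inv()*tgt(yaw,lean)).as_rotvec(degrees=True)/8
    print("d",np.round(d,1),"r",np.round(r,2))
def tri(ps,pt):
    A=[];b=[]
    for n,uv in(("side",ps),("top",pt)):
        K,R,t=cam(n);o=-R.T@t;d=R.T@np.linalg.solve(K,[*uv,1.]);d/=np.linalg.norm(d);M=np.eye(3)-np.outer(d,d);A.append(M);b.append(M@o)
    return np.linalg.solve(sum(A),sum(b))
E
python3 - <<'E'
from h import *
s=cv2.imread("pics/side0.png");t=cv2.imread("pics/top0.png");h=cv2.cvtColor(s,cv2.COLOR_BGR2HSV)
m=np.zeros(h.shape[:2],bool);m[170:198,310:345]=((h[...,0]>100)&(h[...,0]<130)&(h[...,1]>120))[170:198,310:345]
for c in blobs(m,5):
    e=cv2.minAreaRect(c);print("blue side",e,ray("side",e[0],.03))
m[:]=0;m[205:245,285:345]=(h[...,2]>170)[205:245,285:345]
for c in blobs(m):
    e=cv2.fitEllipse(c);print("cover",e,ray("side",e[0],.012))
a=cv2.resize(t[205:280,160:250],None,fx=4.4,fy=4.4,interpolation=cv2.INTER_CUBIC)
b=cv2.resize(s[245:320,275:365],None,fx=4.4,fy=4.4,interpolation=cv2.INTER_CUBIC)
cv2.imwrite("pics/z2.png",np.hstack([a,b]))
delta((.5392,-.2048,.09),6.5)
E
```

```text
blue side ((327.0, 187.0), (2.0, 16.0), 90.0) [ 0.5205759  -0.20205919  0.03      ]
cover ((313.3786926269531, 225.07676696777344), (22.334747314453125, 43.39017868041992), 89.76597595214844) [0.53788937 0.00455609 0.012     ]
d [ 473.5 -220.3  115.2] r [-0.01  0.    0.94]
```

View pics/z2.png

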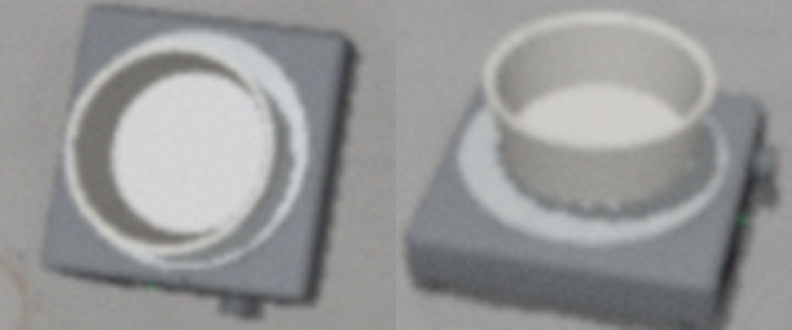

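The rim centre is at about (199,239.4) in the top view and (321,262.7) in the side view. Moving above the blue bar's free end.

```bash
python3 -m jog '[{"dx":60,"dy":-28,"dz":0,"grip":0},{"dx":120,"dy":-56,"dz":0,"grip":0},{"dx":180,"dy":-84,"dz":0,"rz":0.3,"grip":0},{"dx":235,"dy":-110,"dz":20,"rz":0.5,"grip":0},{"dx":295,"dy":-138,"dz":40,"rz":0.94,"grip":0},{"dx":350,"dy":-163,"dz":70,"rz":0.94,"grip":0},{"dx":410,"dy":-190,"dz":90,"rz":0.94,"grip":0},{"dx":473.5,"dy":-220.3,"dz":115,"rz":0.94,"grip":0},{"dx":473.5,"dy":-220.3,"dz":115,"rz":0.94,"grip":0},{"dx":473.5,"dy":-220.3,"dz":115,"rz":0.94,"grip":0}]'
python3 - <<'E'
from h import *
print(ray("top",(199,239.4),.083),ray("side",(320.9,262.7),.083),tri((320.9,262.7),(199,239.4)))
delta((.5392,-.2048,.025),6.5)
t=arm.snapshot("top");s=arm.snapshot("side")
print(px("top",state()[0]),px("side",state()[0]))
a=cv2.resize(t[180:270,355:465],None,fx=3.6,fy=3.6,interpolation=cv2.INTER_CUBIC)
b=cv2.resize(s[120:210,280:390],None,fx=3.6,fy=3.6,interpolation=cv2.INTER_CUBIC)
cv2.imwrite("pics/z3.png",np.hstack([a,b])[:,:,::-1])
E
```

```text
[0.48362229 0.2688985  0.083     ] [0.48787673 0.27526649 0.083     ] [0.48614427 0.2702939  0.07929611]
d [ 473.5 -220.2  180.2] r [-0.01  0.    0.94]
[608.50326774 428.08029841] [445.82685504 107.59223181]validation failed for argument at $[0]...
```

View pics/z3.png

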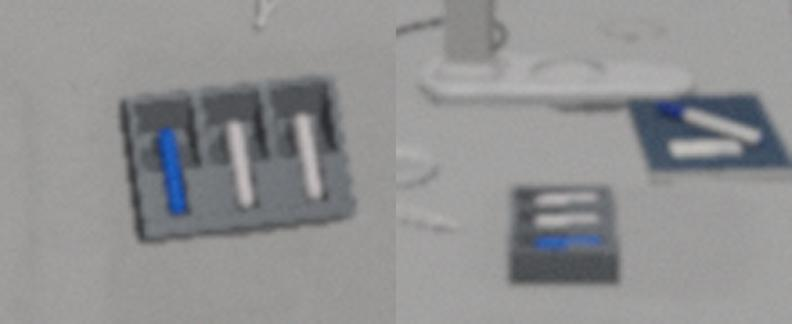

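The first call was refused, so nothing moved. I'll retry with every key present.

```bash
python3 -m jog '[{"dx":60,"dy":-28,"dz":0,"rx":0,"ry":0,"rz":0,"grip":0},{"dx":120,"dy":-56,"dz":0,"rx":0,"ry":0,"rz":0.2,"grip":0},{"dx":180,"dy":-84,"dz":0,"rx":0,"ry":0,"rz":0.4,"grip":0},{"dx":235,"dy":-110,"dz":20,"rx":0,"ry":0,"rz":0.6,"grip":0},{"dx":295,"dy":-138,"dz":40,"rx":0,"ry":0,"rz":0.94,"grip":0},{"dx":350,"dy":-163,"dz":70,"rx":0,"ry":0,"rz":0.94,"grip":0},{"dx":410,"dy":-190,"dz":90,"rx":0,"ry":0,"rz":0.94,"grip":0},{"dx":473.5,"dy":-220.3,"dz":115,"rx":0,"ry":0,"rz":0.94,"grip":0},{"dx":473.5,"dy":-220.3,"dz":115,"rx":0,"ry":0,"rz":0.94,"grip":0},{"dx":473.5,"dy":-220.3,"dz":115,"rx":0,"ry":0,"rz":0.94,"grip":0}]'
python3 - <<'E'
from h import *
delta((.5392,-.2048,.025),6.5)
t=arm.snapshot("top");s=arm.snapshot("side")
print(px("top",state()[0]),px("side",state()[0]))
a=cv2.resize(t[180:270,355:465],None,fx=3.6,fy=3.6,interpolation=cv2.INTER_CUBIC)
b=cv2.resize(s[120:210,280:390],None,fx=3.6,fy=3.6,interpolation=cv2.INTER_CUBIC)
cv2.imwrite("pics/z3.png",np.hstack([a,b])[:,:,::-1])
E
```

```text
time_s: 1.45
position: [0.54, -0.2031, 0.0889]
tcp_rot: [-0.001, 0.998, 0.058, -0.001]
ft_force: [-0.5, -0.2, 0.1]
gripper_width: 0.0004
gripper_force: 0.0
d [-0.9  1.7 63.9] r [-0.01  0.01  0.02]
[405.57886464 214.3700759 ] [321.40512247 168.67129545]
```

View pics/z3.png

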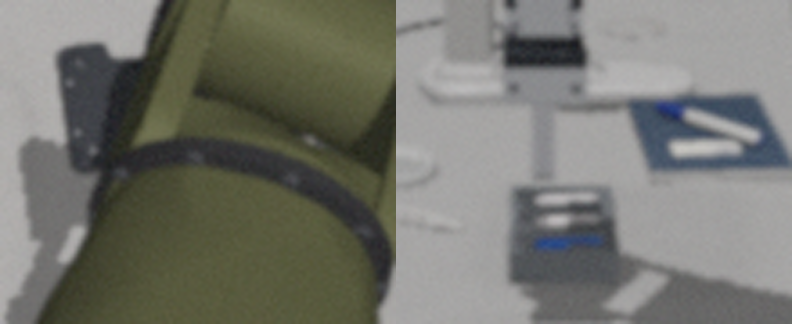

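Fingertip at (321,170) in the side view, against a predicted (321.4,168.7), so the side camera reads about 1.3 px low. The tip is in line with the bar's free end, so I'll press.

```bash
python3 -m jog '[{"dx":0,"dy":0,"dz":35,"rx":0,"ry":0,"rz":0,"grip":0},{"dx":0,"dy":0,"dz":48,"rx":0,"ry":0,"rz":0,"grip":0},{"dx":0,"dy":0,"dz":54,"rx":0,"ry":0,"rz":0,"grip":0},{"dx":0,"dy":0,"dz":57,"rx":0,"ry":0,"rz":0,"grip":0},{"dx":0,"dy":0,"dz":59,"rx":0,"ry":0,"rz":0,"grip":0},{"dx":0,"dy":0,"dz":61,"rx":0,"ry":0,"rz":0,"grip":0},{"dx":0,"dy":0,"dz":63,"rx":0,"ry":0,"rz":0,"grip":0},{"dx":0,"dy":0,"dz":64.5,"rx":0,"ry":0,"rz":0,"grip":0},{"dx":0,"dy":0,"dz":64.5,"rx":0,"ry":0,"rz":0,"grip":0},{"dx":0,"dy":0,"dz":64.5,"rx":0,"ry":0,"rz":0,"grip":0}]'
python3 - <<'E'
from h import *
s=arm.snapshot("side")
b=cv2.resize(s[155:215,285:365],None,fx=8,fy=8,interpolation=cv2.INTER_CUBIC)
cv2.imwrite("pics/z4.png",b[:,:,::-1])
E
```

```text
time_s: 2.8
position: [0.5393, -0.2051, 0.026]
tcp_rot: [0.0, 0.998, 0.057, 0.0]
ft_force: [-0.2, -0.0, -0.3]
gripper_width: 0.0004
gripper_force: 0.0
```

View pics/z4.png

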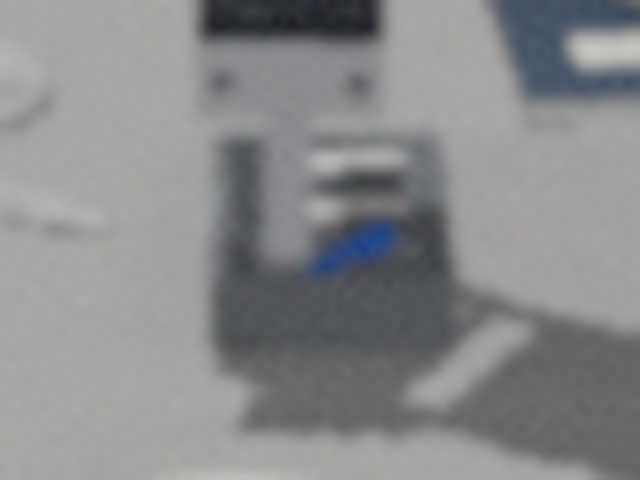

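The bar is tipped, with its raised end at about (335,184). Backing off to get a clear look.

```bash
python3 -m jog '[{"dx":0,"dy":0,"dz":-15,"rx":0,"ry":0,"rz":0,"grip":0},{"dx":0,"dy":0,"dz":-50,"rx":0,"ry":0,"rz":0,"grip":0},{"dx":0,"dy":0,"dz":-90,"rx":0,"ry":0,"rz":0,"grip":0.32},{"dx":0,"dy":-50,"dz":-90,"rx":0,"ry":0,"rz":0,"grip":0.32},{"dx":0,"dy":-100,"dz":-90,"rx":0,"ry":0,"rz":0,"grip":0.32},{"dx":0,"dy":-150,"dz":-90,"rx":0,"ry":0,"rz":0,"grip":0.32},{"dx":0,"dy":-180,"dz":-90,"rx":0,"ry":0,"rz":0,"grip":0.32},{"dx":0,"dy":-200,"dz":-90,"rx":0,"ry":0,"rz":0,"grip":0.32},{"dx":0,"dy":-200,"dz":-90,"rx":0,"ry":0,"rz":0,"grip":0.32},{"dx":0,"dy":-200,"dz":-90,"rx":0,"ry":0,"rz":0,"grip":0.32}]'
python3 - <<'E'
from h import *
t=arm.snapshot("top");s=arm.snapshot("side")
for n,im,(x0,x1,y0,y1) in(("top",t,(380,460,195,255)),("side",s,(300,350,165,205))):
    h=cv2.cvtColor(im,cv2.COLOR_RGB2HSV);m=np.zeros(h.shape[:2],bool)
    m[y0:y1,x0:x1]=((h[...,0]>100)&(h[...,0]<130)&(h[...,1]>100))[y0:y1,x0:x1]
    for c in blobs(m,8):
        b=cv2.boxPoints(cv2.minAreaRect(c));print(n,cv2.contourArea(c),b.round(1).tolist())
        i=c[:,0,1].argmax() if n=="top" else c[:,0,0].argmax();p=c[i,0].astype(float);print(p,ray(n,p,.040))
a=cv2.resize(t[190:260,365:455],None,fx=4.4,fy=4.4,interpolation=cv2.INTER_CUBIC)
b=cv2.resize(s[150:220,280:370],None,fx=4.4,fy=4.4,interpolation=cv2.INTER_CUBIC)
cv2.imwrite("pics/z5.png",np.hstack([a,b])[:,:,::-1])
E
```

```text
time_s: 4.1
position: [0.5169, -0.007, 0.1165]
tcp_rot: [0.0, 0.998, 0.057, 0.0]
ft_force: [0.9, -0.5, -0.0]
gripper_width: 0.0301
gripper_force: 0.0
top 78.5 [[396.20001220703125, 216.60000610351562], [401.29998779296875, 214.89999389648438], [407.70001220703125, 234.10000610351562], [402.6000061035156, 235.8000030517578]]
[403. 235.] [ 0.49608133 -0.20706888  0.04      ]
side 17.0 [[324.3999938964844, 185.1999969482422], [332.79998779296875, 182.39999389648438], [333.79998779296875, 185.39999389648438], [325.3999938964844, 188.1999969482422]]
[333. 185.] [ 0.50151747 -0.19798371  0.04      ]
```

View pics/z5.png

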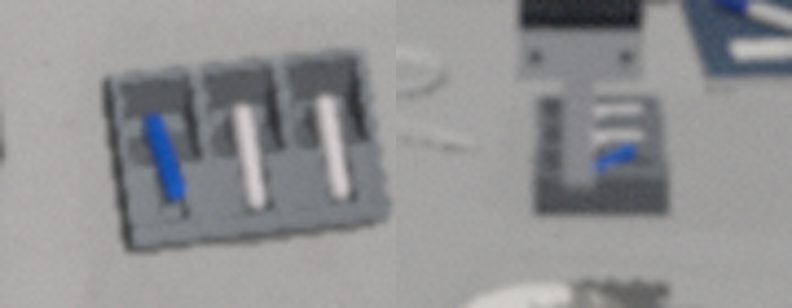

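```bash
python3 - <<'E'
from h import *
print(ray("top",(405.2,235),.039),ray("top",(398.8,215.8),.013))
for p in ((406,227.4),(402.3,227.4),(421.4,224.9),(440.4,222.9)):print(ray("top",p,.032))
E
```

```text
[ 0.49614944 -0.21248608  0.039     ] [ 0.54582665 -0.20338271  0.013     ]
[ 0.51506226 -0.21639708  0.032     ]
[ 0.51508864 -0.2075069   0.032     ]
[ 0.5210077  -0.25360894  0.032     ]
[ 0.52571257 -0.29939596  0.032     ]
```

```bash
python3 - <<'E'
from h import *
delta((.509,-.2093,.034),8)
E
```

```text
d [-30.5 200.   82.2] r [ 0.   -0.   -0.19]
```

```bash
python3 -m jog '[{"dx":-8,"dy":50,"dz":0,"rx":0,"ry":0,"rz":-0.19,"grip":0.32},{"dx":-16,"dy":100,"dz":0,"rx":0,"ry":0,"rz":-0.19,"grip":0.32},{"dx":-24,"dy":150,"dz":0,"rx":0,"ry":0,"rz":-0.19,"grip":0.32},{"dx":-30.5,"dy":200,"dz":10,"rx":0,"ry":0,"rz":-0.19,"grip":0.32},{"dx":-30.5,"dy":200,"dz":30,"rx":0,"ry":0,"rz":-0.19,"grip":0.32},{"dx":-30.5,"dy":200,"dz":55,"rx":0,"ry":0,"rz":-0.19,"grip":0.32},{"dx":-30.5,"dy":200,"dz":70,"rx":0,"ry":0,"rz":-0.19,"grip":0.32},{"dx":-30.5,"dy":200,"dz":78,"rx":0,"ry":0,"rz":-0.19,"grip":0.32},{"dx":-30.5,"dy":200,"dz":82,"rx":0,"ry":0,"rz":-0.19,"grip":0.32},{"dx":-30.5,"dy":200,"dz":82,"rx":0,"ry":0,"rz":-0.19,"grip":0.32}]'
python3 - <<'E'
from h import *
delta((.509,-.2093,.034),8)
s=arm.snapshot("side")
b=cv2.resize(s[155:215,285:365],None,fx=8,fy=8,interpolation=cv2.INTER_CUBIC)
cv2.imwrite("pics/z6.png",b[:,:,::-1])
E
```

```text
time_s: 5.45
position: [0.5092, -0.2086, 0.0343]
tcp_rot: [0.0, 0.998, 0.07, 0.0]
ft_force: [-0.0, 0.5, 0.4]
gripper_width: 0.03
gripper_force: 0.0
d [-0.3  0.7  0.3] r [ 0. -0.  0.]
```

View pics/z6.png

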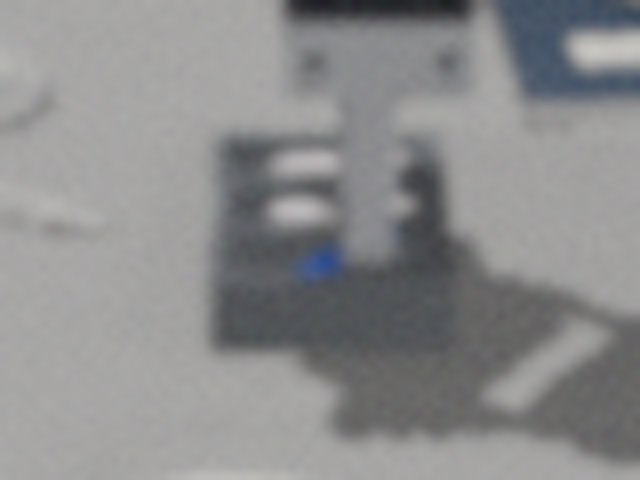

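The finger straddles the raised end, with blue showing on both sides at (305–340,263) and (395,240). I'll close and lift.

```bash
python3 -m jog '[{"dx":0,"dy":0,"dz":0,"rx":0,"ry":0,"rz":0,"grip":0},{"dx":0,"dy":0,"dz":0,"rx":0,"ry":0,"rz":0,"grip":0},{"dx":0,"dy":0,"dz":0,"rx":0,"ry":0,"rz":0,"grip":0},{"dx":0,"dy":0,"dz":0,"rx":0,"ry":0,"rz":0,"grip":0},{"dx":0,"dy":0,"dz":-5,"rx":0,"ry":0,"rz":0,"grip":0},{"dx":0,"dy":0,"dz":-15,"rx":0,"ry":0,"rz":0,"grip":0},{"dx":0,"dy":0,"dz":-35,"rx":0,"ry":0,"rz":0,"grip":0},{"dx":0,"dy":0,"dz":-70,"rx":0,"ry":0,"rz":0,"grip":0},{"dx":0,"dy":0,"dz":-110,"rx":0,"ry":0,"rz":0,"grip":0},{"dx":0,"dy":0,"dz":-120,"rx":0,"ry":0,"rz":0,"grip":0}]'
cat >> h.py <<'E'
def blue(n,box):
    im=arm.snapshot(n);x0,x1,y0,y1=box
    h=cv2.cvtColor(im,cv2.COLOR_RGB2HSV);m=np.zeros(h.shape[:2],bool)
    m[y0:y1,x0:x1]=((h[...,0]>100)&(h[...,0]<130)&(h[...,1]>100))[y0:y1,x0:x1]
    for c in blobs(m,4):
        r=cv2.minAreaRect(c);print(n,cv2.contourArea(c),np.round(r[0],1),np.round(r[1],1),cv2.boxPoints(r).round(1).tolist())
    return im
E
python3 - <<'E'
from h import *
blue("side",(290,350,110,200));print(px("side",state()[0]))
delta((.49,.27,.2),8)
E
```

```text
time_s: 6.75
position: [0.5098, -0.209, 0.1569]
tcp_rot: [0.001, 0.998, 0.07, 0.002]
ft_force: [0.2, 0.0, -0.3]
gripper_width: 0.0104
gripper_force: 29.9
side 19.0 [323.9 152.9] [ 2.5 11.6] [[318.3999938964844, 155.10000610351562], [328.1000061035156, 148.60000610351562], [329.5, 150.6999969482422], [319.79998779296875, 157.1999969482422]]
[331.34911213 148.48119818]
d [  47.5 -476.9  -44.3] r [ 0.01 -0.02  0.  ]
```

```bash
python3 - <<'E'
from h import *
delta((.4746,.2627,.16),29,0);delta((.4746,.2627,.16),29,28)
E
```

```text
d [  31.2 -471.9   -4.3] r [ 0.02 -0.02 -2.62]
d [  31.2 -471.9   -4.3] r [ 0.66  3.44 -2.56]
```

```bash
python3 -m jog '[{"dx":4,"dy":-45,"dz":-4,"rx":0,"ry":0,"rz":-0.2,"grip":0},{"dx":8,"dy":-100,"dz":-4,"rx":0,"ry":0,"rz":-0.5,"grip":0},{"dx":11,"dy":-158,"dz":-4,"rx":0,"ry":0,"rz":-0.8,"grip":0},{"dx":14,"dy":-216,"dz":-4,"rx":0,"ry":0,"rz":-1.1,"grip":0},{"dx":17,"dy":-274,"dz":-4,"rx":0,"ry":0,"rz":-1.5,"grip":0},{"dx":21,"dy":-332,"dz":-4,"rx":0,"ry":0,"rz":-1.9,"grip":0},{"dx":25,"dy":-390,"dz":-4,"rx":0,"ry":0,"rz":-2.2,"grip":0},{"dx":28,"dy":-440,"dz":-4,"rx":0,"ry":0,"rz":-2.5,"grip":0},{"dx":31,"dy":-472,"dz":-4,"rx":0,"ry":0,"rz":-2.62,"grip":0},{"dx":31,"dy":-472,"dz":-4,"rx":0,"ry":0,"rz":-2.62,"grip":0}]'
python3 - <<'E'
from h import *
P=state()[0];print(px("side",P),px("top",P))
blue("side",(270,370,190,300));blue("top",(150,250,190,280))
delta((.4746,.2627,.11),29,28);delta((.4746,.2627,.06),29,28)
E
```

```text
time_s: 8.05
position: [0.4729, 0.2645, 0.1565]
tcp_rot: [0.0, 0.968, 0.252, -0.001]
ft_force: [0.8, -0.2, -1.0]
gripper_width: 0.0102
gripper_force: 29.9
[328.93922245 230.86860093] [189.45510606 242.04615873]
side 57.0 [319.2 238.5] [ 4.6 19.3] [[310.29998779296875, 242.89999389648438], [325.20001220703125, 230.60000610351562], [328.20001220703125, 234.1999969482422], [313.20001220703125, 246.5]]
top 17.5 [187.5 229.5] [5. 5.] [[185.0, 227.0], [190.0, 227.0], [190.0, 232.0], [185.0, 232.0]]
d [ 1.2  0.5 46.9] r [ 0.    3.51 -0.  ]
d [ 1.3  0.5 96.9] r [ 0.    3.51 -0.  ]
```

```bash
python3 -m jog '[{"dx":1,"dy":0,"dz":0,"rx":0,"ry":1,"rz":0,"grip":0},{"dx":1,"dy":0,"dz":10,"rx":0,"ry":2,"rz":0,"grip":0},{"dx":1,"dy":0,"dz":25,"rx":0,"ry":3,"rz":0,"grip":0},{"dx":1,"dy":0,"dz":40,"rx":0,"ry":3.5,"rz":0,"grip":0},{"dx":1,"dy":0,"dz":55,"rx":0,"ry":3.5,"rz":0,"grip":0},{"dx":1,"dy":0,"dz":67,"rx":0,"ry":3.5,"rz":0,"grip":0},{"dx":1,"dy":0,"dz":76,"rx":0,"ry":3.5,"rz":0,"grip":0},{"dx":1,"dy":0,"dz":82,"rx":0,"ry":3.5,"rz":0,"grip":0},{"dx":1,"dy":0,"dz":86,"rx":0,"ry":3.5,"rz":0,"grip":0},{"dx":1,"dy":0,"dz":86,"rx":0,"ry":3.5,"rz":0,"grip":0}]'
python3 - <<'E'
from h import *
P=state()[0];print(px("side",P),px("top",P))
blue("side",(270,370,220,300));blue("top",(150,250,190,280))
delta((.4746,.2627,.060),29,28)
E
```

```text
time_s: 9.4
position: [0.4746, 0.2637, 0.0718]
tcp_rot: [-0.061, 0.939, 0.243, 0.234]
ft_force: [-0.4, 0.4, 0.0]
gripper_width: 0.0103
gripper_force: 29.9
[327.57274713 264.24535533] [202.61603696 243.60043301]
side 50.0 [317.1 267.9] [ 4.6 19.2] [[307.3999938964844, 269.6000061035156], [325.0, 262.0], [326.79998779296875, 266.20001220703125], [309.20001220703125, 273.79998779296875]]
top 48.0 [198.9 234.8] [16.7  4.1] [[193.89999389648438, 227.8000030517578], [197.6999969482422, 226.3000030517578], [203.89999389648438, 241.8000030517578], [200.10000610351562, 243.3000030517578]]
d [-6.3  0.8 10.5] r [ 0. -0. -0.]
```

```bash
python3 -m jog '[{"dx":-1,"dy":0,"dz":2,"rx":0,"ry":0,"rz":0,"grip":0},{"dx":-2,"dy":0,"dz":4,"rx":0,"ry":0,"rz":0,"grip":0},{"dx":-3,"dy":0,"dz":6,"rx":0,"ry":0,"rz":0,"grip":0},{"dx":-4,"dy":0,"dz":7.5,"rx":0,"ry":0,"rz":0,"grip":0},{"dx":-4.5,"dy":0,"dz":8.7,"rx":0,"ry":0,"rz":0,"grip":0},{"dx":-5,"dy":0,"dz":9.5,"rx":0,"ry":0,"rz":0,"grip":0},{"dx":-5.3,"dy":0,"dz":10,"rx":0,"ry":0,"rz":0,"grip":0},{"dx":-5.6,"dy":0,"dz":10.5,"rx":0,"ry":0,"rz":0,"grip":0},{"dx":-5.6,"dy":0,"dz":10.5,"rx":0,"ry":0,"rz":0,"grip":0},{"dx":-5.6,"dy":0,"dz":10.5,"rx":0,"ry":0,"rz":0,"grip":0}]'
python3 - <<'E'
from h import *
blue("side",(270,370,220,300));blue("top",(150,250,190,280))
P=state()[0];print(px("side",P),px("top",P))
E
```

```text
time_s: 10.75
position: [0.4746, 0.2636, 0.0601]
tcp_rot: [-0.061, 0.939, 0.243, 0.234]
ft_force: [1.2, -0.5, -0.4]
gripper_width: 0.0103
gripper_force: 29.9
side 43.5 [317.1 272.6] [ 4.1 16.1] [[308.79998779296875, 273.3999938964844], [324.0, 268.0], [325.3999938964844, 271.8999938964844], [310.20001220703125, 277.29998779296875]]
top 47.5 [200.9 235.7] [17.1  4.1] [[195.8000030517578, 228.5], [199.60000610351562, 227.0], [205.89999389648438, 242.8000030517578], [202.10000610351562, 244.3000030517578]]
[327.49258855 268.68790063] [204.20844565 243.89063494]
```

```bash
python3 -m jog '[{"dx":-0.3,"dy":0,"dz":0.6,"rx":0,"ry":0,"rz":0,"grip":0},{"dx":-0.6,"dy":0,"dz":1.1,"rx":0,"ry":0,"rz":0,"grip":0},{"dx":-0.9,"dy":0,"dz":1.7,"rx":0,"ry":0,"rz":0,"grip":0},{"dx":-1.2,"dy":0,"dz":2.2,"rx":0,"ry":0,"rz":0,"grip":0},{"dx":-1.5,"dy":0,"dz":2.8,"rx":0,"ry":0,"rz":0,"grip":0},{"dx":-1.7,"dy":0,"dz":3.2,"rx":0,"ry":0,"rz":0,"grip":0},{"dx":-1.9,"dy":0,"dz":3.5,"rx":0,"ry":0,"rz":0,"grip":0},{"dx":-1.9,"dy":0,"dz":3.5,"rx":0,"ry":0,"rz":0,"grip":0},{"dx":-1.9,"dy":0,"dz":3.5,"rx":0,"ry":0,"rz":0,"grip":0},{"dx":-1.9,"dy":0,"dz":3.5,"rx":0,"ry":0,"rz":0,"grip":0}]'
python3 - <<'E'
from h import *
blue("side",(270,370,220,300));blue("top",(150,250,190,280))
P=state()[0];print(px("side",P),px("top",P))
E
```

```text
time_s: 12.1
position: [0.4746, 0.2636, 0.0561]
tcp_rot: [-0.061, 0.939, 0.243, 0.234]
ft_force: [0.6, -0.4, 0.6]
gripper_width: 0.0102
gripper_force: 30.0
side 34.5 [318.3 273.6] [ 4.5 13.9] [[311.0, 274.0], [324.0, 269.0], [325.6000061035156, 273.20001220703125], [312.6000061035156, 278.20001220703125]]
top 47.0 [201.3 235.7] [16.7  4.3] [[196.39999389648438, 228.60000610351562], [200.39999389648438, 227.10000610351562], [206.10000610351562, 242.89999389648438], [202.10000610351562, 244.3000030517578]]
[327.48520873 270.18652798] [204.73790231 244.00572193]
```

```bash
python3 -m jog '[{"dx":-0.2,"dy":0,"dz":0.5,"rx":0,"ry":0,"rz":0,"grip":0},{"dx":-0.5,"dy":0,"dz":1,"rx":0,"ry":0,"rz":0,"grip":0},{"dx":-0.7,"dy":0,"dz":1.4,"rx":0,"ry":0,"rz":0,"grip":0},{"dx":-0.9,"dy":0,"dz":1.8,"rx":0,"ry":0,"rz":0,"grip":0},{"dx":-1.1,"dy":0,"dz":2.2,"rx":0,"ry":0,"rz":0,"grip":0},{"dx":-1.3,"dy":0,"dz":2.6,"rx":0,"ry":0,"rz":0,"grip":0},{"dx":-1.3,"dy":0,"dz":2.6,"rx":0,"ry":0,"rz":0,"grip":0},{"dx":-1.3,"dy":0,"dz":2.6,"rx":0,"ry":0,"rz":0,"grip":0},{"dx":-1.3,"dy":0,"dz":2.6,"rx":0,"ry":0,"rz":0,"grip":0},{"dx":-1.3,"dy":0,"dz":2.6,"rx":0,"ry":0,"rz":0,"grip":0}]'
python3 - <<'E'
from h import *
blue("top",(150,250,190,280))
E
```

```text
time_s: 13.45
position: [0.4747, 0.2636, 0.0532]
tcp_rot: [-0.061, 0.939, 0.243, 0.234]
ft_force: [-1.1, -0.7, 1.2]
gripper_width: 0.0104
gripper_force: 30.0
top 49.0 [201.2 235.7] [17.4  4.4] [[196.0, 228.39999389648438], [200.10000610351562, 226.8000030517578], [206.3000030517578, 243.10000610351562], [202.3000030517578, 244.6999969482422]]
```

```bash
python3 -m jog '[{"dx":0,"dy":0,"dz":0,"rx":0,"ry":0,"rz":0,"grip":0.14},{"dx":0,"dy":0,"dz":0,"rx":0,"ry":0,"rz":0,"grip":0.18},{"dx":0,"dy":0,"dz":0,"rx":0,"ry":0,"rz":0,"grip":0.2},{"dx":0,"dy":0,"dz":0,"rx":0,"ry":0,"rz":0,"grip":0.2},{"dx":0,"dy":0,"dz":-8,"rx":0,"ry":0,"rz":0,"grip":0.2},{"dx":0,"dy":0,"dz":-25,"rx":0,"ry":0,"rz":0,"grip":0.2},{"dx":0,"dy":0,"dz":-55,"rx":0,"ry":0,"rz":0,"grip":0.2},{"dx":0,"dy":0,"dz":-90,"rx":0,"ry":0,"rz":0,"grip":0.2},{"dx":0,"dy":0,"dz":-120,"rx":0,"ry":-1,"rz":0,"grip":0.35},{"dx":0,"dy":0,"dz":-130,"rx":0,"ry":-2,"rz":0,"grip":0.35}]'
python3 - <<'E'
from h import *
im=blue("top",(150,250,190,280));blue("side",(270,370,220,300))
cv2.imwrite("pics/d.png",im[:,:,::-1])
delta((.535,.0,.12),0,0)
delta((.535,-.003,.085),0,0)
E
```

```text
time_s: 14.75
position: [0.421, 0.2337, 0.1709]
tcp_rot: [-0.026, 0.963, 0.249, 0.101]
ft_force: [-0.4, -0.6, -0.3]
gripper_width: 0.0321
gripper_force: 0.0
top 62.0 [202.  237.5] [20.6  4. ] [[195.60000610351562, 229.1999969482422], [199.1999969482422, 227.39999389648438], [208.39999389648438, 245.8000030517578], [204.8000030517578, 247.60000610351562]]
side 45.5 [321.6 273.6] [ 3.8 19.4] [[311.70001220703125, 273.79998779296875], [330.70001220703125, 269.6000061035156], [331.5, 273.29998779296875], [312.6000061035156, 277.5]]
d [-25.4 259.7  45.8] r [-0.38 -1.48  3.61]
d [-34.2 262.3  79.7] r [-0.38 -1.48  3.61]
```

```bash
python3 - <<'E'
from h import *
delta((.537,-.002,.06),0,0)
E
python3 -m jog '[{"dx":0,"dy":0,"dz":0,"rx":-0.1,"ry":-0.5,"rz":0.5,"grip":0.5},{"dx":-3,"dy":50,"dz":0,"rx":-0.1,"ry":-1,"rz":1,"grip":0.5},{"dx":-6,"dy":100,"dz":0,"rx":-0.2,"ry":-1.48,"rz":1.7,"grip":0.5},{"dx":-12,"dy":155,"dz":20,"rx":-0.3,"ry":-1.48,"rz":2.4,"grip":0.5},{"dx":-20,"dy":210,"dz":40,"rx":-0.38,"ry":-1.48,"rz":3,"grip":0.5},{"dx":-34,"dy":262,"dz":70,"rx":-0.38,"ry":-1.48,"rz":3.61,"grip":0.5},{"dx":-34,"dy":262,"dz":79,"rx":-0.38,"ry":-1.48,"rz":3.61,"grip":0.5},{"dx":-34,"dy":262,"dz":79,"rx":-0.38,"ry":-1.48,"rz":3.61,"grip":0.5},{"dx":-34,"dy":262,"dz":79,"rx":-0.38,"ry":-1.48,"rz":3.61,"grip":0.5},{"dx":-34,"dy":262,"dz":79,"rx":-0.38,"ry":-1.48,"rz":3.61,"grip":0.5}]'
python3 - <<'E'
from h import *
im=blue("top",(150,250,190,280));s=blue("side",(270,370,220,300))
for x,p in ((px("top",state()[0]),"top"),(px("side",state()[0]),"side")):print(p,x)
delta((.537,-.002,.06),0,0)
a=cv2.resize(im[200:280,155:255],None,fx=4,fy=4,interpolation=cv2.INTER_CUBIC)
b=cv2.resize(s[165:245,265:365],None,fx=4,fy=4,interpolation=cv2.INTER_CUBIC)
cv2.imwrite("pics/z7.png",np.hstack([a,b])[:,:,::-1])
E
```

```text
d [-37.2 262.4 104.6] r [-0.38 -1.48  3.61]
time_s: 16.1
position: [0.5337, -0.0024, 0.0844]
tcp_rot: [0.0, 1.0, 0.001, 0.0]
ft_force: [0.7, 0.4, -0.1]
gripper_width: 0.0466
gripper_force: 0.0
top 67.5 [202.4 238.3] [22.4  4. ] [[195.60000610351562, 229.1999969482422], [199.1999969482422, 227.39999389648438], [209.1999969482422, 247.39999389648438], [205.60000610351562, 249.1999969482422]]
side 46.5 [321.6 273.6] [ 3.9 19.4] [[311.79998779296875, 274.1000061035156], [330.6000061035156, 269.3999938964844], [331.5, 273.1000061035156], [312.70001220703125, 277.79998779296875]]
top [316.84253119 217.34703461]
side [315.22914365 200.68168502]
d [ 3.3 -0.7 24.2] r [0.   0.   0.01]
```

View pics/z7.png

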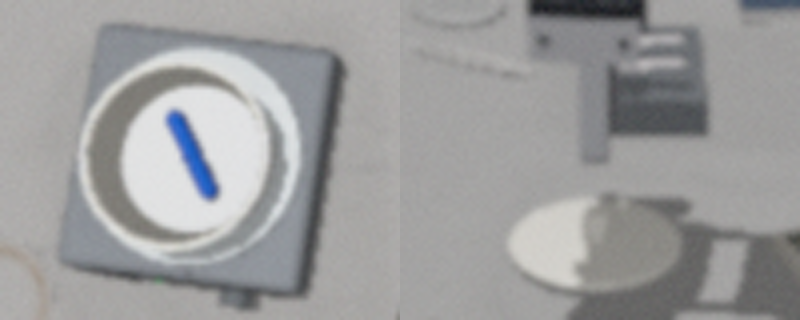

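The bar lies flat in the dish, near the middle of its floor. The cover is centred at side column ~314, which gives x≈0.537. Descending to the knob and closing.

```bash
python3 -m jog '[{"dx":3.3,"dy":-0.7,"dz":20,"rx":0,"ry":0,"rz":0,"grip":0.5},{"dx":3.3,"dy":-0.7,"dz":40,"rx":0,"ry":0,"rz":0,"grip":0.5},{"dx":3.3,"dy":-0.7,"dz":52,"rx":0,"ry":0,"rz":0,"grip":0.5},{"dx":3.3,"dy":-0.7,"dz":60,"rx":0,"ry":0,"rz":0,"grip":0.5},{"dx":3.3,"dy":-0.7,"dz":65,"rx":0,"ry":0,"rz":0,"grip":0.5},{"dx":3.3,"dy":-0.7,"dz":67,"rx":0,"ry":0,"rz":0,"grip":0.5},{"dx":3.3,"dy":-0.7,"dz":67,"rx":0,"ry":0,"rz":0,"grip":0.3},{"dx":3.3,"dy":-0.7,"dz":67,"rx":0,"ry":0,"rz":0,"grip":0.1},{"dx":3.3,"dy":-0.7,"dz":67,"rx":0,"ry":0,"rz":0,"grip":0},{"dx":3.3,"dy":-0.7,"dz":67,"rx":0,"ry":0,"rz":0,"grip":0}]'
```

```text
time_s: 17.45
position: [0.5369, -0.0027, 0.0168]
tcp_rot: [0.0, 1.0, 0.0, -0.001]
ft_force: [-0.5, -0.4, 2.9]
gripper_width: 0.0194
gripper_force: 30.0
```

```bash
python3 -m jog '[{"dx":0,"dy":0,"dz":-5,"rx":0,"ry":0,"rz":0,"grip":0},{"dx":0,"dy":0,"dz":-20,"rx":0,"ry":0,"rz":0,"grip":0},{"dx":0,"dy":0,"dz":-50,"rx":0,"ry":0,"rz":0,"grip":0},{"dx":0,"dy":0,"dz":-90,"rx":0,"ry":0,"rz":0,"grip":0},{"dx":0,"dy":0,"dz":-125,"rx":0,"ry":0,"rz":0,"grip":0},{"dx":0,"dy":0,"dz":-140,"rx":0,"ry":0,"rz":0,"grip":0},{"dx":0,"dy":0,"dz":-140,"rx":0,"ry":0,"rz":0,"grip":0},{"dx":0,"dy":0,"dz":-140,"rx":0,"ry":0,"rz":0,"grip":0},{"dx":0,"dy":0,"dz":-140,"rx":0,"ry":0,"rz":0,"grip":0},{"dx":0,"dy":0,"dz":-140,"rx":0,"ry":0,"rz":0,"grip":0}]'
python3 - <<'E'
from h import *
s=arm.snapshot("side");h=cv2.cvtColor(s,cv2.COLOR_RGB2HSV)
P=state()[0];c0=px("side",P-[0,0,.0085]);print("pred flange centre",c0,P)
u,v=c0.astype(int);m=np.zeros(h.shape[:2],bool);b=(slice(v-25,v+25),slice(u-40,u+40))
# bright top or shaded underside: print extents of row profile
g=h[...,2]
for r in range(v-16,v+20,4):print(r,g[r,u-36:u+37:3].tolist())
delta((.486,.269,.157),29,0)
E
```

```text
time_s: 18.7
position: [0.5367, -0.0025, 0.1559]
tcp_rot: [0.0, 1.0, -0.0, -0.001]
ft_force: [0.3, 0.0, -1.4]
gripper_width: 0.019
gripper_force: 30.0
pred flange centre [314.03688862 179.19971893] [ 0.53681911 -0.00251605  0.15610173]
163 [169, 170, 172, 169, 163, 162, 162, 163, 163, 162, 152, 137, 137, 118, 159, 162, 162, 161, 162, 161, 160, 162, 164, 158, 108]
167 [158, 156, 159, 159, 141, 162, 163, 163, 160, 163, 150, 136, 137, 118, 164, 162, 161, 162, 163, 161, 163, 164, 162, 162, 131]
171 [145, 149, 144, 147, 160, 161, 160, 168, 178, 188, 173, 139, 137, 124, 146, 148, 147, 139, 142, 141, 144, 158, 160, 161, 151]
175 [164, 163, 162, 160, 161, 177, 201, 206, 206, 199, 142, 136, 135, 126, 134, 136, 137, 136, 152, 139, 117, 149, 157, 157, 156]
179 [154, 166, 168, 170, 177, 206, 207, 206, 205, 203, 153, 132, 139, 137, 135, 139, 138, 134, 137, 134, 119, 144, 156, 157, 160]
183 [161, 158, 157, 152, 154, 198, 208, 207, 208, 154, 139, 138, 137, 138, 140, 137, 139, 136, 141, 127, 117, 143, 157, 158, 155]
187 [162, 161, 162, 161, 161, 163, 175, 196, 207, 179, 139, 137, 140, 141, 139, 143, 142, 139, 114, 100, 106, 127, 158, 156, 156]
191 [163, 160, 164, 163, 162, 161, 161, 162, 158, 157, 158, 124, 102, 103, 98, 95, 87, 87, 89, 85, 89, 109, 158, 157, 158]
195 [161, 161, 161, 163, 161, 162, 160, 161, 158, 158, 157, 119, 83, 81, 86, 84, 86, 84, 83, 84, 87, 104, 156, 159, 157]
d [ -50.8 -271.5   -0.9] r [-0.    0.02 -3.63]
```

```bash
python3 -m jog '[{"dx":-6,"dy":-25,"dz":0,"rx":0,"ry":0,"rz":-0.3,"grip":0},{"dx":-12,"dy":-60,"dz":0,"rx":0,"ry":0,"rz":-0.8,"grip":0},{"dx":-20,"dy":-100,"dz":0,"rx":0,"ry":0,"rz":-1.4,"grip":0},{"dx":-28,"dy":-145,"dz":0,"rx":0,"ry":0,"rz":-2,"grip":0},{"dx":-36,"dy":-190,"dz":0,"rx":0,"ry":0,"rz":-2.6,"grip":0},{"dx":-43,"dy":-230,"dz":0,"rx":0,"ry":0,"rz":-3.2,"grip":0},{"dx":-48,"dy":-258,"dz":0,"rx":0,"ry":0,"rz":-3.63,"grip":0},{"dx":-50.8,"dy":-273,"dz":0,"rx":0,"ry":0,"rz":-3.63,"grip":0},{"dx":-50.8,"dy":-273,"dz":0,"rx":0,"ry":0,"rz":-3.63,"grip":0},{"dx":-50.8,"dy":-273,"dz":0,"rx":0,"ry":0,"rz":-3.63,"grip":0}]'
python3 - <<'E'
from h import *
delta((.486,.2705,.094),29,0)
P=state()[0];c0=px("side",P-[0,0,.0085]);print(c0)
g=cv2.cvtColor(arm.snapshot("side"),cv2.COLOR_RGB2GRAY);u,v=c0.astype(int);print(u,v)
for r in (v-4,v,v+4):print(r,g[r,u-36:u-16].tolist(),g[r,u+17:u+37].tolist())
E
```

```text
time_s: 20.0
position: [0.4864, 0.2696, 0.1565]
tcp_rot: [0.0, 0.968, 0.25, -0.001]
ft_force: [0.6, 0.1, -1.5]
gripper_width: 0.0188
gripper_force: 30.0
d [ 0.2 -1.  62.5] r [-0.    0.01 -0.01]
[322.11160158 235.25994091]
322 235
231 [164, 162, 164, 165, 161, 163, 164, 169, 183, 196, 206, 210, 210, 208, 210, 210, 208, 210, 207, 210] [140, 137, 140, 137, 139, 138, 138, 139, 141, 148, 155, 164, 163, 166, 167, 167, 165, 165, 169, 162]
235 [164, 164, 163, 161, 162, 165, 170, 191, 206, 210, 210, 209, 210, 210, 210, 210, 210, 211, 209, 209] [140, 140, 139, 138, 142, 141, 139, 142, 139, 139, 143, 149, 161, 168, 167, 165, 166, 166, 167, 167]
239 [164, 162, 160, 162, 161, 163, 170, 188, 202, 209, 209, 209, 210, 210, 210, 209, 208, 208, 210, 209] [141, 139, 141, 140, 140, 140, 141, 144, 141, 142, 145, 151, 162, 166, 167, 168, 166, 167, 164, 166]
```

```bash
python3 -m jog '[{"dx":0,"dy":-1,"dz":15,"rx":0,"ry":0,"rz":0,"grip":0},{"dx":0,"dy":-1,"dz":30,"rx":0,"ry":0,"rz":0,"grip":0},{"dx":0,"dy":-1,"dz":42,"rx":0,"ry":0,"rz":0,"grip":0},{"dx":0,"dy":-1,"dz":50,"rx":0,"ry":0,"rz":0,"grip":0},{"dx":0,"dy":-1,"dz":54,"rx":0,"ry":0,"rz":0,"grip":0},{"dx":0,"dy":-1,"dz":56.5,"rx":0,"ry":0,"rz":0,"grip":0},{"dx":0,"dy":-1,"dz":58.5,"rx":0,"ry":0,"rz":0,"grip":0},{"dx":0,"dy":-1,"dz":60,"rx":0,"ry":0,"rz":0,"grip":0},{"dx":0,"dy":-1,"dz":60,"rx":0,"ry":0,"rz":0,"grip":0},{"dx":0,"dy":-1,"dz":60,"rx":0,"ry":0,"rz":0,"grip":0}]'
```

```text
time_s: 21.3
position: [0.4856, 0.2713, 0.0967]
tcp_rot: [0.0, 0.968, 0.251, -0.001]
ft_force: [-0.6, -0.1, -2.0]
gripper_width: 0.0188
gripper_force: 30.0
```

```bash
python3 -m jog '[{"dx":0,"dy":0,"dz":0.5,"rx":0,"ry":0,"rz":0,"grip":0},{"dx":0,"dy":0,"dz":1,"rx":0,"ry":0,"rz":0,"grip":0},{"dx":0,"dy":0,"dz":1.5,"rx":0,"ry":0,"rz":0,"grip":0},{"dx":0,"dy":0,"dz":1.9,"rx":0,"ry":0,"rz":0,"grip":0},{"dx":0,"dy":0,"dz":2.2,"rx":0,"ry":0,"rz":0,"grip":0},{"dx":0,"dy":0,"dz":2.5,"rx":0,"ry":0,"rz":0,"grip":0},{"dx":0,"dy":0,"dz":2.8,"rx":0,"ry":0,"rz":0,"grip":0},{"dx":0,"dy":0,"dz":2.8,"rx":0,"ry":0,"rz":0,"grip":0},{"dx":0,"dy":0,"dz":2.8,"rx":0,"ry":0,"rz":0,"grip":0},{"dx":0,"dy":0,"dz":2.8,"rx":0,"ry":0,"rz":0,"grip":0}]'
```

```text
time_s: 22.55
position: [0.4856, 0.2713, 0.0938]
tcp_rot: [0.0, 0.968, 0.251, -0.001]
ft_force: [-1.2, 0.6, 0.8]
gripper_width: 0.0193
gripper_force: 30.0
```

Contact: the vertical force went from -2.0 to +0.8 N at the expected seat height. Releasing and retreating.

```bash
python3 -m jog '[{"dx":0,"dy":0,"dz":0,"rx":0,"ry":0,"rz":0,"grip":0.24},{"dx":0,"dy":0,"dz":0,"rx":0,"ry":0,"rz":0,"grip":0.3},{"dx":0,"dy":0,"dz":0,"rx":0,"ry":0,"rz":0,"grip":0.45},{"dx":0,"dy":0,"dz":0,"rx":0,"ry":0,"rz":0,"grip":0.45},{"dx":0,"dy":0,"dz":-15,"rx":0,"ry":0,"rz":0,"grip":0.45},{"dx":0,"dy":0,"dz":-50,"rx":0,"ry":0,"rz":0,"grip":0.45},{"dx":0,"dy":30,"dz":-90,"rx":0,"ry":0,"rz":0,"grip":0.45},{"dx":0,"dy":80,"dz":-110,"rx":0,"ry":0,"rz":0,"grip":0.45},{"dx":0,"dy":130,"dz":-120,"rx":0,"ry":0,"rz":0,"grip":0.45},{"dx":0,"dy":190,"dz":-120,"rx":0,"ry":0,"rz":0,"grip":0.45}]'
python3 - <<'E'
from h import *
for n,(x0,x1,y0,y1),z in(("top",(160,250,200,280),.088),("side",(275,370,225,300),.088)):
    im=arm.snapshot(n);cv2.imwrite(f"pics/end_{n}.png",im[:,:,::-1]);h=cv2.cvtColor(im,cv2.COLOR_RGB2HSV)
    m=np.zeros(h.shape[:2],bool);m[y0:y1,x0:x1]=(h[...,2]>195)[y0:y1,x0:x1]
    for c in blobs(m,100):
        e=cv2.fitEllipse(c);print(n,cv2.contourArea(c),np.round(e[0],1),np.round(e[1],1),round(e[2]),"pts",ray(n,e[0],z))
    for X in((.4865,.271,z),):
        # expected projected ellipse of the flange top, level
        th=np.linspace(0,6.28,60);q=np.array([px(n,(X[0]+.06*np.cos(a),X[1]+.06*np.sin(a),z)) for a in th],np.float32)
        e=cv2.fitEllipse(q);print("  level pred",np.round(e[0],1),np.round(e[1],1),round(e[2]))
g=cv2.cvtColor(cv2.imread("pics/end_side.png"),cv2.COLOR_BGR2GRAY)
print(g[230:300:1,321].tolist())
E
```

```text
time_s: 23.8
position: [0.5789, 0.1042, 0.2161]
tcp_rot: [0.0, 0.968, 0.251, 0.001]
ft_force: [0.7, 0.9, 0.1]
gripper_width: 0.0423
gripper_force: 0.0
  level pred [197.5 238.3] [50.8 53.6] 41
side 1300.0 [321.4 262.2] [31.1 53.3] 90 pts [0.48619002 0.28045396 0.088     ]
  level pred [321.8 260.6] [33.  56.6] 91
[161, 160, 162, 159, 162, 158, 161, 150, 130, 110, 100, 103, 101, 101, 114, 149, 183, 199, 201, 199, 201, 202, 207, 204, 194, 177, 165, 160, 160, 154, 153, 154, 169, 190, 201, 205, 204, 204, 206, 205, 204, 206, 205, 204, 205, 205, 206, 209, 202, 181, 159, 153, 153, 153, 151, 153, 155, 155, 155, 153, 150, 139, 124, 122, 121, 129, 147, 173, 183, 178]
```

The cover's ellipse (aspect 0.583, angle 90°) matches a level, seated cover (0.583, 91°). It also made contact at the expected height, so I'm handing in.

```bash
python3 -c "
from plant import arm
print(arm.finish_job())"
```

```text
the job is handed in; nothing more can be done
None
```

The job is handed in at about 24 s: the blue stir bar lies flat in the dish, the cover measures seated and level on the rim, and the white bars were still in their pockets at my last look, before the cover went on.

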